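# Hold the hidden bolt head while the nut is run home

## Task

The nut driver on the bench is running on a loose nut at the front of the steel bracket, but the bolt only spins round with it. Reach down into the narrow gap between the bracket and the white housing, take that spinning bolt's hex head between the fingers so that it cannot turn, and keep holding until the nut has run fully home and the driver stalls (about ten seconds). Finish while still gripping the head, and leave the bottle, jar and beaker standing where they are.

Things in the scene. Friction and masses are not known exactly. Their poses are not given: they have to be found in the camera images.
- bolt: spinning steel bolt; origin: centre of its hex head, 120 mm above the bench. Head 24 mm across flats, 27.7 across corners, 16 long along the level axis. x axis: from nut to head; it spins about x at 2 rad/s until held. Closing jaws easily turn it till two flats lie on them. Torque on the held head 0.04 N m, 0.16 once the nut is home. A sleeve 20 mm thick, 15 mm long joins head and plate
- thread (a joint): how far the nut is screwed on, rad: starts between 0 and 2, stays so while bolt and nut spin together, grows at about 1.5 rad/s while the head is held still, stops at 13 when the nut is home (then the driver stalls). The nut with its 40 mm flange moves 0.5 mm towards the bracket per rad
- bracket: fixed steel bracket plate and white instrument housing behind it; origin on the bench midway below the two bolt heads, x across the gap from plate to housing (the bolts' axis), y along the plate, z up. Both heads lie at x = 0, z = 120 mm, one at y = +55, one at y = -55 mm; which of them spins varies. A bar 200 mm long is being bolted to the plate's front
- gap (a point): middle of the gap between the two heads, 120 mm above the bench, axes as the bracket. Plate: gap side at x = -23 mm, 8 mm thick, 240 wide, top edge 30 mm above this point. Housing: gap side at x = +26 mm, 260 wide, 130 deep, top 16 mm above this point. The gap is thus 49 mm wide, open at the top and both ends, its floor 114 mm below this point
- done_bolt: the other bolt, the same size, already tight: it does not turn and has no driver; origin on the bench straight below the centre of its hex head, same axes as the bracket
- driver: fixed nut driver: grey motor 52 mm in diameter on a stand, axis 120 mm above the bench, at the bracket's front, reaching from 86 to 205 mm in front of the spinning head; origin on the bench straight below the spinning head, same axes as the bracket
- reagent_mid (a point): bystander: brown glass bottle, 64 mm in diameter, 150 mm tall; point half-way up, z along its axis
- jar_mid (a point): bystander: white plastic jar, 60 mm in diameter, 80 mm tall; point half-way up, z along its axis
- beaker_mid (a point): bystander: glass beaker, 70 mm in diameter, 90 mm tall, empty; point half-way up, z along its axis
Mind the look-alikes: they are no part of the job. Of the things shaped like the driver, the grey one is meant.

How it is judged:
On the way:
1. the spinning bolt's head is gripped between the fingers and stopped (contact force between the fingers and bolt above 2 N and angular speed of bolt below 0.2 rad/s and distance between the grasp point and bolt below 0.035 m), for 0.5 s.
At the end, for the whole second after the job is handed in: the nut is home (thread joint above 12.6 of 13 rad) and the robot still holds the bolt's head: fingers press on it with more than 2 N, the head's centre lies within 35 mm of the grasp point, and the bolt turns slower than 0.2 rad/s (all of step 1 and value of joint thread above 12.6 rad); the arm keeps its last pose, push and grip.
It fails at once if the brown bottle is shoved or tipped over (distance of reagent_mid from where it was at the start of the episode above 0.03 m or angle between reagent_mid's own z axis and vertical above 0.5 rad).
It fails at once if the white jar is shoved or tipped over (distance of jar_mid from where it was at the start of the episode above 0.03 m or angle between jar_mid's own z axis and vertical above 0.5 rad).
It fails at once if the beaker is shoved or tipped over (distance of beaker_mid from where it was at the start of the episode above 0.03 m or angle between beaker_mid's own z axis and vertical above 0.5 rad).
It also fails if it takes over 45 s, if anything falls off the work surface, if the arm or the gripper's body presses on something with over 40 N, if the wrist force passes 120 N, or if a joint passes its speed limit or range.

## Robot

A 7-joint arm with a two-finger parallel gripper is mounted at the origin on the work surface. World frame = base frame: x ahead of the robot, y to its left, z up, the work surface at z = 0. Lengths are in m, angles in rad, forces in N, time in s.
With the tool pointing down it reaches from about 0.425 to 0.925 m from the base axis. Payload 6.8 kg.
Tool frame: the origin (TCP) lies between the finger pads; the fingertips stand 11 mm ahead of it and the grasp point (between the pads) lies 8 mm behind it; y points along the fingers, x is the direction in which the jaws open and shut, and the axes are right-handed (so a half turn about y gives the same grasp; the last joint's range is limited). The gripper opens to 88 mm and grips with 3 to 60 N. Pads are 20 mm wide; open, the fingers measure 115 mm over their backs; the gripper's body (75 mm by 178 mm) begins 61 mm behind the grasp point.
Start: joints at [1.143, 0.477, 0.022, 1.555, -0.011, 1.109, -0.083], TCP at [0.212, -0.641, 0.234] pointing down, gripper open.
Joint ranges: [-2.96, 2.96], [-0.34, 2.1], [-1.41, 1.46], [0.24, 2.44], [-1.37, 4.51], [0.17, 1.92], [-2.96, 2.96]. Speed limits (rad/s): [2.39, 2.39, 3.14, 3.14, 3.14, 3.14, 3.14].

## Interface

Orientations are given as a unit quaternion [w, x, y, z].
In Python, from rig import reach, move_l, set_joints, let_go, close, hold, ik, grab_frame, PlanningError, sign_off, current_time_s, current_joints, current_dq, current_tau, current_ee_pos, current_tcp_rot, current_contact_force, current_wrist_torque, current_gripper_width gives the robot as it stands. Calls block until the motion is done:
- reach(position, orientation): joint-space move of the TCP to a pose.
- move_l(position, rotation=None, speed=0.15): straight line of the TCP; rotation=None keeps the orientation; speed is the mean speed in m/s.
- set_joints(angles): joint-space move.
- let_go() and close(squeeze=None): open the fingers fully, or close them until they stop; squeeze is the grip in N (None keeps the last).
- hold(seconds).
- ik(position, orientation): joint angles nearest the present ones, or None.
- grab_frame(name): name is "side" or "top"; returns a dict with "img" (480x640x3 uint8, red, green, blue), "fx", "fy", "cx", "cy" (pixels), "extrinsics" (4x4, takes a point from world to camera coordinates). Camera axes: x right, y down, z forward; pixel columns grow to the right and rows downward; lengths in m; the calibration is good to about 2 mm. A picture is of the moment at which its call begins. There is no depth.
A pose or a line that the arm cannot do raises PlanningError and nothing moves.
- sign_off(): hands the job in, once; it reports no verdict.
Readings, each from a call of its own:
- current_time_s(): time.
- current_joints(): joint angles.
- current_dq(): joint speeds.
- current_tau(): joint torques, N m.
- current_ee_pos(): TCP position.
- current_tcp_rot(): TCP orientation.
- current_contact_force(): force on the tool from outside, world axes, zero at the start.
- current_wrist_torque(): the same for the moment, N m.
- current_gripper_width(): finger opening in m.
Only numpy, scipy, OpenCV 4.12 (cv2) and the standard library are available. Lean on these libraries where they do the work, as an engineer would, in place of code of your own. Each camera call takes 0.05 s, during which the arm holds its last target. There are 200 camera calls.

## Working session

There is one attempt and no reset: what is moved stays moved. The work goes in short steps, each a Python script; the robot and the scene stay as the last script left them, time stands still between calls to the robot, and variables do not carry over. Pictures are saved under pics/ and viewed, about 8 in all and at most 12, crops included, and the job is handed in when it is done.

```bash
mkdir -p pics; ls; python3 - <<'E'
from rig import *
import cv2,numpy as np
for n in("side","top"):
    f=grab_frame(n);cv2.imwrite(f"pics/{n}0.png",f["img"][:,:,::-1]);print(n,f["fx"],f["fy"],f["cx"],f["cy"],np.round(f["extrinsics"],4).tolist())
print(current_time_s(),current_ee_pos(),current_tcp_rot())
E
```

```text
pics
side 523.9213582355295 523.9213582355295 324.02119196331194 244.39531868399595 [[0.9872, -0.1593, 0.0069, -0.527], [-0.1114, -0.7199, -0.6851, 0.1776], [0.1141, 0.6756, -0.7284, 1.1321], [0.0, 0.0, 0.0, 1.0]]
top 594.7740648408471 594.7740648408471 326.5788867021815 244.92622573392381 [[0.0156, -0.9998, -0.0133, 0.0426], [-0.9834, -0.0129, -0.1809, 0.5624], [0.1807, 0.0159, -0.9834, 1.1048], [0.0, 0.0, 0.0, 1.0]]
0.1 [ 0.21204724 -0.64029477  0.23283158] [ 0.57354007 -0.57293142  0.41448447 -0.41352629]
```

View pics/side0.png

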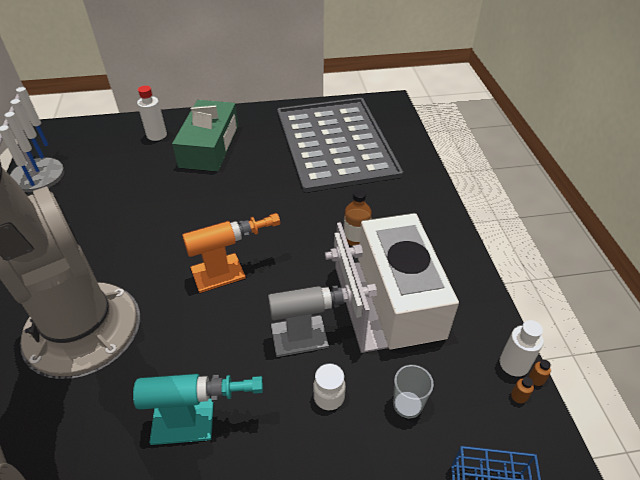

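View pics/top0.png

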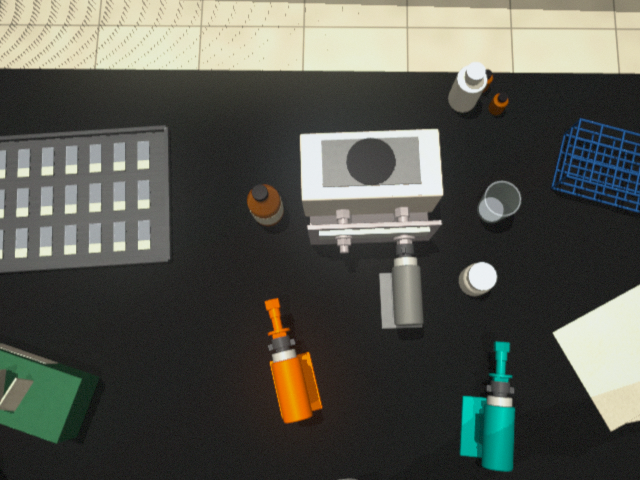

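Side view: the grey driver (300,305) meets the bracket at its nearer end, with heads at about (370,290) and (350,250). In the top view there are two hex heads in the gap, at about (344,214) and (403,214). The grey driver (405,285) lines up with (403,214). The look-alikes are the tight bolt's head (344,214) and the orange (290,385) and teal (498,430) drivers. I choose (403,214) and check it in a close crop.

```bash
cat > h.py <<'E'
from rig import *
import cv2,numpy as np
def ray(f,uv,z):
    E=f["extrinsics"];R,t=E[:3,:3],E[:3,3];c=-R.T@t
    d=R.T@np.array([(uv[0]-f["cx"])/f["fx"],(uv[1]-f["cy"])/f["fy"],1.]);return c+d*(z-c[2])/d[2]
def proj(f,p):
    q=f["extrinsics"]@np.append(p,1);return np.array([f["fx"]*q[0]/q[2]+f["cx"],f["fy"]*q[1]/q[2]+f["cy"]])
E
python3 - <<'E'
from h import *
f=grab_frame("top")
im=f["img"][:,:,::-1]
a=cv2.resize(im[185:260,295:455],None,fx=5,fy=5,interpolation=cv2.INTER_CUBIC)
g=grab_frame("side")
cv2.imwrite("pics/topc.png",a)
b=cv2.resize(g["img"][200:360,260:470,::-1],None,fx=3.5,fy=3.5,interpolation=cv2.INTER_CUBIC)
cv2.imwrite("pics/sidec.png",b)
# housing top: bright blob
m=(im.min(2)>215).astype(np.uint8); m[:100]=0;m[260:]=0;m[:,:290]=0;m[:,450:]=0
c=max(cv2.findContours(m,0,2)[0],key=cv2.contourArea);r=cv2.minAreaRect(c);print(r)
for p in cv2.boxPoints(r):print(p,ray(f,p,.136).round(4))
E
```

```text
((370.6455078125, 164.21331787109375), (64.97933197021484, 139.20216369628906), 87.85240936279297)
[299.87582 134.35469] [0.7552 0.1023 0.136 ]
[438.9802  129.13826] [ 0.7682 -0.1566  0.136 ]
[441.4152  194.07195] [ 0.6433 -0.1587  0.136 ]
[302.31082 199.28838] [0.6304 0.0949 0.136 ]
```

View pics/topc.png

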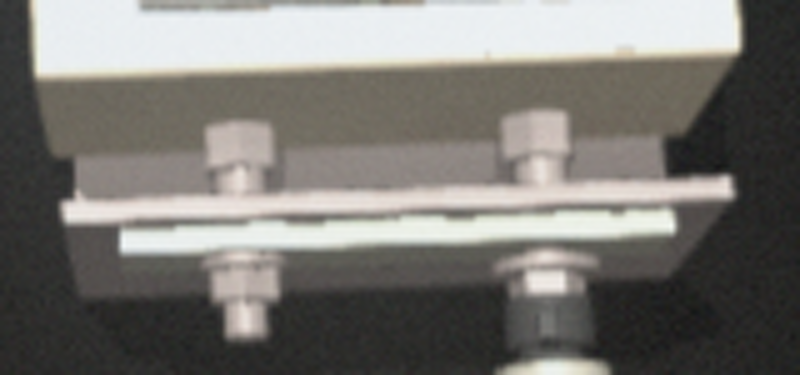

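View pics/sidec.png

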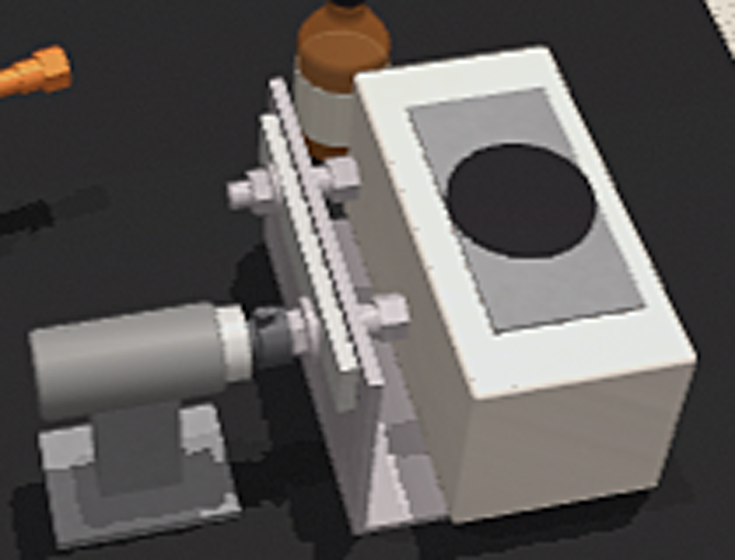

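The crop confirms the choice. The right-hand head (crop (536,135), full image (402,212)) is on the same axis as the grey driver's socket. The left one, full image (343,213), has only a nut. Next I get the bracket frame from the plate's and housing's top edges.

```bash
python3 - <<'E'
from h import *
f=grab_frame("top");g=grab_frame("side")
T=lambda x,y:(295+(x+.5)/5-.5,185+(y+.5)/5-.5)
S=lambda x,y:(260+(x+.5)/3.5-.5,200+(y+.5)/3.5-.5)
def edge(f,a,b,z):
    p,q=ray(f,a,z),ray(f,b,z);d=(p-q);print("len",np.linalg.norm(d).round(4),"yaw",np.degrees(np.arctan2(-d[0],d[1])).round(2),"mid",((p+q)/2).round(4));return (p+q)/2,np.arctan2(-d[0],d[1])
print("plate gap edge, housing edge (top)")
m1,y1=edge(f,T(62,203),T(733,178),.15)
m2,y2=edge(f,T(34,78),T(741,50),.136)
print("housing (side)")
m3,y3=edge(g,S(357,76),S(475,398),.136)
print("plate (side)"); m4,y4=edge(g,S(282,80),S(383,383),.15)
yaw=np.mean([y1,y2,y3]);ux=np.array([np.cos(yaw),np.sin(yaw),0]);uy=np.array([-ux[1],ux[0],0])
for m,o in((m1,-.023),(m2,.026),(m3,.026),(m4,-.023)):print((m-o*ux).round(4))
c=np.mean([m1+.023*ux,m2-.026*ux,m3-.026*ux],0);c[2]=.12
h=c-.055*uy;print(np.degrees(yaw),"c",c,"head",h)
for n,F,C in(("top",f,T),("side",g,S)):
    print(n,"head centre proj",proj(F,h),"top of head",proj(F,h+[0,0,.013]),proj(F,h+[0,0,.013]-.008*ux),proj(F,h+[0,0,.013]+.008*ux))
print("crop estimates: top",T(536,108),T(536,158),"side",S(388,310))
# poses: tool y down, x along bracket y (either sign)
from scipy.spatial.transform import Rotation as Ro
for s in(1,-1):
    X=s*uy;Y=np.array([0,0,-1.]);R=np.c_[X,Y,np.cross(X,Y)]
    q=Ro.from_matrix(R).as_quat()[[3,0,1,2]]
    for z in(.112,.16,.26):
        j=ik([h[0],h[1],z],q);print(s,q.round(4),z,None if j is None else np.round(j,3))
print(current_ee_pos(),current_tcp_rot())
# bystanders for path: coarse
for n,uv,z in(("jar",(482,275),.08),("beaker",(500,195),.09),("bottle",(262,195),.15)):print(n,ray(f,uv,z).round(3))
E
```

```text
plate gap edge, housing edge (top)
len 0.2398 yaw 2.91 mid [ 0.5852 -0.0351  0.15  ]
len 0.2581 yaw 3.03 mid [ 0.6355 -0.0323  0.136 ]
housing (side)
len 0.2552 yaw 2.54 mid [ 0.638  -0.0369  0.136 ]
plate (side)
len 0.2373 yaw 2.83 mid [ 0.5874 -0.0382  0.15  ]
[ 0.6081 -0.034   0.15  ]
[ 0.6095 -0.0336  0.136 ]
[ 0.6121 -0.0382  0.136 ]
[ 0.6104 -0.0371  0.15  ]
2.824839566151995 c [ 0.60991228 -0.03526163  0.12      ] head [ 0.61262283 -0.0901948   0.12      ]
top head centre proj [402.9155308  212.05774499] top of head [403.7211749 210.3784266] [403.97291157 214.65513325] [403.47011138 206.11315585]
side head centre proj [370.23928557 290.16252051] top of head [370.70326174 286.10863332] [366.82497566 286.74542697] [374.57280786 285.47327472]
crop estimates: top (401.8, 206.2) (401.8, 216.2) side (370.5, 288.2142857142857)
1 [-0.4875  0.4875  0.5122 -0.5122] 0.112 [ 0.541  0.617 -0.684  1.761  0.472  0.934  1.279]
1 [-0.4875  0.4875  0.5122 -0.5122] 0.16 [ 0.558  0.56  -0.706  1.727  0.418  1.011  1.322]
1 [-0.4875  0.4875  0.5122 -0.5122] 0.26 [ 0.584  0.459 -0.736  1.627  0.327  1.183  1.395]
-1 [-0.5122  0.5122 -0.4875  0.4875] 0.112 [ 0.213  0.53  -0.224  1.785  0.151  0.843 -1.604]
-1 [-0.5122  0.5122 -0.4875  0.4875] 0.16 [ 0.234  0.475 -0.251  1.75   0.142  0.935 -1.596]
-1 [-0.5122  0.5122 -0.4875  0.4875] 0.26 [ 0.271  0.381 -0.297  1.649  0.121  1.129 -1.579]
[ 0.21214191 -0.64062294  0.23334111] [ 0.5733349  -0.57310421  0.41420447 -0.4138518 ]
jar [ 0.503 -0.242  0.08 ]
beaker [ 0.655 -0.278  0.09 ]
bottle [0.634 0.167 0.15 ]
```

Both views agree to about 2 mm: yaw 2.8°, spinning head at (0.6125, -0.0895, 0.12). I move above it at a safe height, then check the alignment in the side view before descending.

```bash
cat >> h.py <<'E'
Q=np.array([-0.5122,0.5122,-0.4875,0.4875]);Q/=np.linalg.norm(Q)
P=np.array([.6130,-.0895])
E
python3 - <<'E'
from h import *
p=current_ee_pos();move_l([p[0],p[1],.32],speed=.2)
reach([*P,.30],Q)
move_l([*P,.19],speed=.12)
print(current_time_s(),current_ee_pos(),current_tcp_rot(),current_gripper_width(),current_contact_force())
f=grab_frame("top");g=grab_frame("side")
a=cv2.resize(f["img"][165:265,295:455,::-1],None,fx=3.5,fy=3.5,interpolation=2)
b=cv2.resize(g["img"][180:340,280:440,::-1],(350,350),interpolation=2)
w=np.zeros((700,560,3),np.uint8);w[:350]=a;w[350:,:350]=b
cv2.imwrite("pics/above.png",w[:700])
print("projected head",proj(f,[*P,.12]),proj(g,[*P,.12]))
E
```

```text
4.375 [ 0.6135959  -0.08950527  0.19084317] [ 0.51251322 -0.51184369  0.48712114 -0.48791314] 0.08763298752455263 [-0.69687508  0.74513825 -0.48141091]
projected head [402.53626264 211.85399153] [370.346876  289.8707877]
```

View pics/above.png

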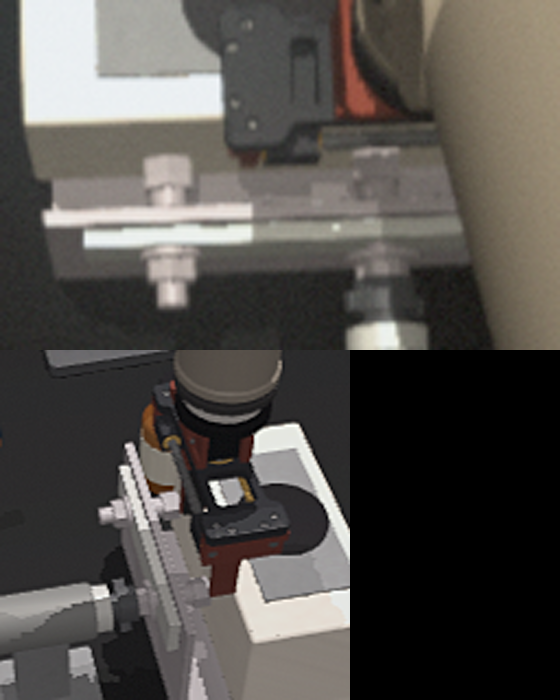

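The gripper sits over the spinning head, with the head at (197,590) in the lower panel between the fingers and the near finger above the gap. Both neighbours are clear, so I descend in steps while watching the force.

```bash
python3 - <<'E'
from h import *
f0=current_contact_force()
for z in(.165,.145,.128,.112):
    move_l([*P,z],Q,speed=.06)
    d=current_contact_force()-f0;print(z,d.round(2),current_ee_pos().round(4))
    if np.linalg.norm(d)>8:print("STOP");break
else:
    close(45);print("width",current_gripper_width(),"t",current_time_s());hold(.6)
    print(current_gripper_width(),(current_contact_force()-f0).round(2),current_wrist_torque().round(2),current_ee_pos().round(4),current_time_s())
E
```

```text
0.165 [ 0.86 -1.11 -0.2 ] [ 0.6128 -0.0894  0.1646]
0.145 [ 0.7  -1.24 -0.57] [ 0.6128 -0.0894  0.1445]
0.128 [ 0.61 -0.1  -0.4 ] [ 0.6127 -0.0895  0.1275]
0.112 [ 0.52 -0.86 -0.95] [ 0.6126 -0.0895  0.1114]
width 0.02485790135892852 t 7.375
0.024942291508852014 [-0.62  3.91  1.3 ] [ 1.06  0.21 -0.03] [ 0.613  -0.0889  0.112 ] 7.975
```

The grip width is 24.9 mm, which matches the 24 mm flats, and forces are low. I hold and watch the wrist moment for the step when the driver stalls.

```bash
python3 - <<'E'
from h import *
fr=[grab_frame("side")["img"]]
for i in range(12):
    hold(1);F=current_contact_force();print(round(current_time_s(),2),round(current_gripper_width(),5),F.round(2),current_wrist_torque().round(3))
    if i in(5,8,11):fr.append(grab_frame("side")["img"])
def s(im):return cv2.resize(im[240:320,310:400,::-1],(360,320),interpolation=2)
c=[s(i) for i in fr]
cv2.imwrite("pics/hold.png",np.vstack([np.hstack(c[:2]),np.hstack(c[2:])])[:600])
r=[i[270:310,325:348].astype(float) for i in fr]
print("nut-region diffs",[np.abs(a-b).mean().round(2) for a,b in zip(r,r[1:])])
E
```

```text
9.03 0.0252 [-0.43  4.94  1.23] [ 1.159  0.162 -0.03 ]
10.03 0.02513 [-0.82  5.    0.15] [ 1.146  0.18  -0.026]
11.03 0.02459 [-0.74  5.31  1.04] [ 1.141  0.136 -0.04 ]
12.03 0.02482 [-1.25  4.19  0.89] [1.152 0.19  0.003]
13.03 0.02492 [0.01 4.53 1.65] [ 1.118  0.255 -0.009]
14.03 0.02475 [-0.79  4.94  0.87] [1.198 0.177 0.016]
15.07 0.02493 [-0.74  4.41  0.27] [ 1.239  0.252 -0.044]
16.07 0.02474 [-0.42  5.03  1.63] [1.194 0.197 0.068]
17.07 0.02471 [-0.98  5.06  1.62] [ 1.221  0.188 -0.006]
18.12 0.02485 [-2.17  3.79  1.31] [1.238 0.179 0.021]
19.12 0.02494 [-1.26  4.89  1.3 ] [ 1.199  0.178 -0.034]
20.12 0.02473 [-1.    4.68  1.67] [1.282 0.228 0.005]
nut-region diffs [np.float64(3.58), np.float64(4.02), np.float64(0.77)]
```

View pics/hold.png

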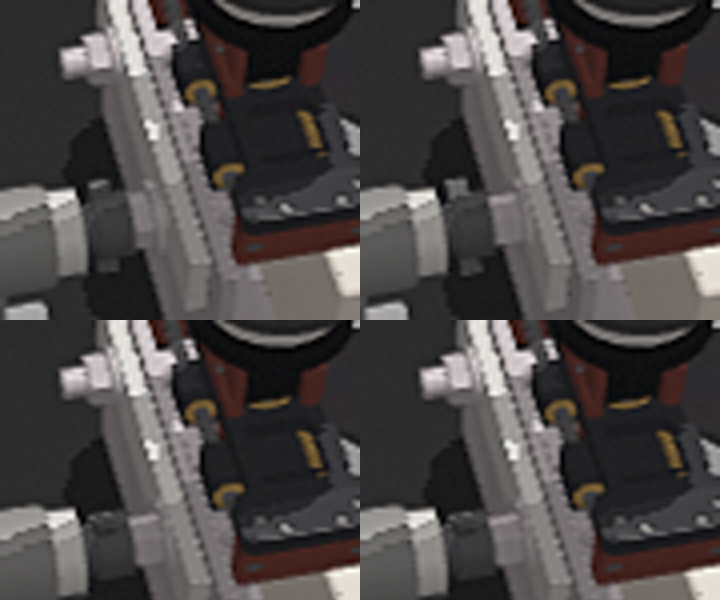

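Between the last two frames, 3 s apart, the chuck and nut area no longer changes: the diff is 0.77, against about 4 while it was turning. The flange is now against the bar. One last stillness check with unequal intervals rules out a chance match in chuck angle, then I hand in.

```bash
python3 - <<'E'
from h import *
fr=[]
for dt in(0,.35,.55,.8):
    hold(dt) if dt else None
    fr.append(grab_frame("side")["img"][270:310,325:348].astype(float))
d=[np.abs(a-b).mean().round(2) for a,b in zip(fr,fr[1:])]
print(d,current_gripper_width(),current_contact_force().round(2),current_ee_pos().round(4),current_time_s())
f=grab_frame("top")["img"];g=grab_frame("side")["img"]
a=cv2.imread("pics/side0.png")[:,:,::-1].astype(float)
for n,(u,v) in dict(jar=(329,388),beaker=(411,392),).items():print(n,np.abs(g[v-28:v+28,u-25:u+25]-a[v-28:v+28,u-25:u+25]).mean().round(2))
a=cv2.imread("pics/top0.png")[:,:,::-1].astype(float);print("bottle(top)",np.abs(f[180:225,245:285]-a[180:225,245:285]).mean().round(2))
if max(d)<1.5: sign_off();print("signed off")
E
```

```text
[np.float64(0.79), np.float64(0.78), np.float64(0.79)] 0.02490097250709194 [-0.51  5.24  0.3 ] [ 0.613  -0.0889  0.112 ] 22.075
jar 6.06
beaker 1.04
bottle(top) 2.7
the job is handed in; nothing more can be done
signed off
```

I gripped the spinning bolt's head (the one in line with the grey driver) at 45 N and held it still for about 14.7 s, until the driver stalled. I then handed the job in at 22.1 s, still gripping.

**Checks that agreed:**
- **Grip:** the fingers stayed about 24.9 mm apart, which fits the 24 mm flats. The tool stayed within 1 mm of its planned position. The contact force was about 5 N.
- **Stall:** chuck and nut pictures at uneven intervals differed only by noise (0.78), against about 4 while the driver was turning. The nut flange sits against the bar.
- **Beaker:** its image patch is unchanged (difference 1.0).

**Checks that did not settle it:**
- **Jar and bottle:** their image patches changed more, by 6.1 and 2.7. I put this down to the arm's shadow or to the arm overlapping the view, but did not look closer. The gripper never worked lower than their tops near them, and no contact force appeared.
- **Wrist moment:** it showed no clear step at the stall, since the expected change of about 0.12 N m is close to its noise. The stall therefore rests on the pictures and the holding time.

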